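# Transfer a row of sample containers in reverse order

## Task

Move the four white sample containers from the row of black trays into the empty grey rack, one to a cell and in reverse order: seen from the robot, the one now at the left end goes into the right-hand end cell, the second from the left into the second from the right, and so on. Each must end standing upright on the floor of its cell, let go; never tip a container over on the way.

Things in the scene. Friction and masses are not known exactly. Their poses are not given: they have to be found in the camera images.
- slim_center (a point): slim round vial: white body 26 mm in diameter up to 50 mm, then a short shoulder; ribbed grey cap 25 mm in diameter, from 54 mm to the top. 70 mm tall in all, rigid, 35 to 115 g, loose, upright at the start. This point is its centre, 35 mm above its underside; its own z points up along its axis
- jar_center (a point): short wide-mouthed jar: white body 34 mm in diameter, ribbed grey lid 36 mm in diameter, from 34 mm to the top. 50 mm tall in all, rigid, 35 to 115 g, loose, upright at the start. This point is its centre, 25 mm above its underside; its own z points up along its axis
- square_center (a point): square bottle: white body 33 x 33 mm up to 40 mm, short neck, ribbed round grey cap 27 mm in diameter, from 44 mm to the top. 60 mm tall in all, rigid, 35 to 115 g, loose, upright at the start. This point is its centre, 30 mm above its underside; its own z points up along its axis, x and y square to its flat sides (which start within 0.08 rad of square to its cell)
- round_center (a point): round-shouldered bottle: white body 36 mm in diameter up to 28 mm, then narrowing as a cone to a 20 mm neck at 45 mm; ribbed grey cap 25 mm in diameter, from 50 mm to the top. 66 mm tall in all, rigid, 35 to 115 g, loose, upright at the start. This point is its centre, 33 mm above its underside; its own z points up along its axis
- cell_slim: one of four identical square black trays (fixed) that form the full row, the one in which the slim container (70 mm tall) stands at the start, near its middle. 56.5 mm square outside, rim 13 mm high; origin under its centre, 4 mm above the worktop; its floor lies 2 mm above the origin, its walls are 2 mm thick; axes as those of the carrier
- cell_jar: one of four identical square black trays (fixed) that form the full row, the one in which the jar container (50 mm tall) stands at the start, near its middle. 56.5 mm square outside, rim 13 mm high; origin under its centre, 4 mm above the worktop; its floor lies 2 mm above the origin, its walls are 2 mm thick; axes as those of the carrier
- cell_square: one of four identical square black trays (fixed) that form the full row, the one in which the square container (60 mm tall) stands at the start, near its middle. 56.5 mm square outside, rim 13 mm high; origin under its centre, 4 mm above the worktop; its floor lies 2 mm above the origin, its walls are 2 mm thick; axes as those of the carrier
- cell_round: one of four identical square black trays (fixed) that form the full row, the one in which the round container (66 mm tall) stands at the start, near its middle. 56.5 mm square outside, rim 13 mm high; origin under its centre, 4 mm above the worktop; its floor lies 2 mm above the origin, its walls are 2 mm thick; axes as those of the carrier
- carrier: dark steel carrier plate (fixed) on which the four black trays stand in a row: 70 mm in x, 244 mm in y, end lips 14 mm high. Origin under its centre, on the worktop. Its y axis runs along the row towards the robot's left; the trays are centred at y = +87, +29, -29, -87 mm, x = 0. A wall cabinet, underside 0.57 m above the worktop, begins about 50 mm beyond the middle of the row that is farther from the robot: carry low there
- rack: empty grey rack (fixed), 62 mm in x, 236 mm in y (258 mm with the lifting tabs at its ends), with four square cells, 54 mm wide inside, walls 4 mm thick, rims 16 mm above the worktop. Origin under its centre, on the worktop. Its y axis runs along the row towards the robot's left; the cells are centred at y = +87, +29, -29, -87 mm, x = 0; their floors lie 5 mm above the origin.
Things that resemble listed ones, but are neither listed nor needed, are in the scene too. Leave any pink look-alike of the part that bears round_center alone.

How it is judged:
By the outcome, as a careful person would: the job done as asked, in the order asked, and still so for the second after the job is handed in, with the robot touching nothing.
It also fails if it takes over 80 s, if anything falls off the work surface, if the arm or the gripper's body presses on something with over 40 N, if the wrist force passes 120 N, or if a joint passes its speed limit or range.

## Robot

A 6-joint arm with a two-finger parallel gripper is mounted at the origin on a cart in front of the work surface, level with it; the furniture and walls round the work are solid. World frame = base frame: x ahead of the robot, y to its left, z up, the work surface at z = 0. Lengths are in m, angles in rad, forces in N, time in s.
With the tool pointing down it reaches from about 0.35 to 0.975 m from the base axis. Payload 4.9 kg.
Tool frame: the origin (TCP) lies at the very end of the fingers, on their centre line; the grasp point (between the pads) lies 19 mm behind it; z points along the fingers, y is the line along which they close (so a half turn about z gives the same grasp; the last joint's range is limited). The gripper opens to 85 mm and grips with 20 to 120 N. Pads are 22 mm wide; open, the fingers measure 114 mm over their backs; the gripper's body (76 mm by 85 mm) begins 54 mm behind the grasp point. The pads swing forward as they close: fully open they stand 13 mm farther back than shut.
Start: joints at [-1.381, 0.053, 1.613, -0, 1.476, -0.119], TCP at [0.19, -0.595, 0.231] pointing down, gripper open.
Joint ranges: [-3.01, 3.01], [-1.01, 2.22], [0.06, 2.58], [-1.02, 4.17], [0.09, 2.62], [-3.14, 3.14]. Speed limits (rad/s): [2.57, 2.57, 3.14, 3.14, 3.14, 3.14].

## Interface

Orientations are given as a unit quaternion [w, x, y, z].
In Python, from plant import manip, vision, order gives the robot as it stands.
- The arm moves only by the tool play_rows, never from a script. Its argument "steps" is a list that holds one entry, the list of rows, each a list of 6 numbers: the shift along the tool's x, y, z in mm, then the turn, a rotation vector about the tool's x, y, z in degrees. A call has 1 to 12 rows; each row is the pose to reach, as a shift and turn from the pose commanded when the call began, along the tool's axes at that moment; what a row does not reach only later rows make up. A row lasts 1/12 s, in which the tool goes at most 41.7 mm and 7.16 degrees, less where a joint would pass 70% of its speed; a pose out of reach is approached as far as the arm can. A call with a gripper value outside its range is refused whole. "claw" is the gripper's target within -1 to 1 (fully open at 1, half-way at 0, shut at -1), set as the call begins (left out, the last holds). The fingers move at their own pace and stop on an object; the grip force is fixed at half the most. Time passes only in rows, so rows that repeat a pose let the fingers close. It gives the time, the measured TCP pose, the force, the opening and the grip force at its end, in the units of the state.
- manip.state(): the state, without advancing time (a new reading comes with each control period).
- vision.grab_frame(name): name is "scene" or "side" or "wrist"; returns (picture, depth): 384x512x3 uint8, blue, green, red; 384x512 float32, m along the optical axis (not along the pixel's ray), 0 where there is no reading.
- vision.camera_info(name): a dict with "K" (3x3 intrinsics, pixels), "eye" and "orientation" of the camera in the world; the wrist camera has in their place "T_tool_cam" (4x4, takes a point from camera to tool coordinates, whose origin is the TCP and whose axes are the flange's). Camera axes: x right, y down, z forward; pixel columns grow to the right and rows downward; lengths in m; the calibration is good to about 2 mm. A picture is of the moment at which its call begins: read the wrist's pose just before it. camera_info takes no time and is no camera call.
- order.job_done(): hands the job in; it is judged then, once.
The state is a dict: "time": time; "joint_pos": joint angles; "joint_vel": joint speeds; "joint_efforts": joint torques, N m; "tool_pos": TCP position; "tool_rot": TCP orientation; "contact_force": force on the tool from outside, world axes, zero at the start; "ft_torque": the same for the moment, N m; "gripper_width": opening from 0.0 (shut) to 1.0 (fully open); "grasp_force": force on a finger pad.
Only numpy, scipy, OpenCV 4.12 (cv2) and the standard library are available. Lean on these libraries where they do the work, as an engineer would, in place of code of your own. Each camera call takes 0.05 s, during which the arm holds its last target. There are 200 camera calls.

## Working session

There is one attempt and no reset: what is moved stays moved. The work goes in short steps, Python scripts to look and compute and a tool call to move; the robot and the scene stay as the last step left them, time stands still between calls to the robot, and variables do not carry over. Pictures are saved under pics/ and viewed, at most 14 in all, crops included, and the job is handed in when it is done.

Besides the shell and the picture viewer there is one more tool, called after "Request:" as name(argument=value, ...) on one line, values as JSON. play_rows: Moves the arm, as the interface text tells. Its arguments: {"type":"object","properties":{"steps":{"type":"array"},"claw":{"type":"number"}},"required":["steps"]}

```bash
mkdir -p pics; ls; python3 - <<'E'
from plant import manip, vision
import cv2,numpy as np
s=manip.state(); print(s)
ims=[]
for n in("scene","side"):
    i=vision.camera_info(n); print(n,i)
    p,d=vision.grab_frame(n); np.savez(f"{n}0.npz",p=p,d=d); cv2.imwrite(f"pics/{n}0.png",p)
print(vision.camera_info("wrist"))
E
```

```text
pics
{'time': 0.0, 'joint_pos': array([-1.38099274e+00,  5.33472823e-02,  1.61434364e+00, -3.73784802e-05,
        1.47598997e+00, -1.18990445e-01]), 'joint_vel': array([ 0.00116707, -0.00054727,  0.00086913, -0.00059327,  0.00155718,
       -0.00016897]), 'joint_efforts': array([-1.79945723e-04, -3.93676758e+01, -3.70177424e+01, -5.22350956e-05,
        7.04454433e-03,  2.31238550e-05]), 'tool_pos': array([ 0.18981767, -0.59480347,  0.23003931]), 'tool_rot': array([-1.04280632e-03,  9.88103626e-01,  1.53786000e-01, -5.55527535e-05]), 'contact_force': array([-0.27019725,  0.3485551 ,  0.10333456]), 'ft_torque': array([-0.02864716,  0.04032768, -0.016017  ]), 'grasp_force': 0.0, 'gripper_width': 0.9949431053741098}
scene {'K': array([[395.0783353 ,   0.        , 264.51526473],
       [  0.        , 395.0783353 , 192.14301615],
       [  0.        ,   0.        ,   1.        ]]), 'eye': array([-0.29039496, -0.63132749,  0.64103661]), 'orientation': array([-0.43127795,  0.7900462 , -0.38420627,  0.20545529])}
side {'K': array([[357.50295763,   0.        , 249.18304964],
       [  0.        , 357.50295763, 189.36108034],
       [  0.        ,   0.        ,   1.        ]]), 'eye': array([ 0.31917787, -0.89129198,  0.49697414]), 'orientation': array([-0.51182341,  0.85778539, -0.03258578,  0.03433924])}
{'K': array([[305.4735312 ,   0.        , 249.51490153],
       [  0.        , 305.4735312 , 188.89815933],
       [  0.        ,   0.        ,   1.        ]]), 'T_tool_cam': array([[ 4.72377343e-04, -9.66513950e-01, -2.56613641e-01,
         6.41063342e-02],
       [ 9.99999831e-01,  3.69487554e-04,  4.49167034e-04,
         8.10660682e-04],
       [-3.39310658e-04, -2.56613810e-01,  9.66513961e-01,
        -1.42587543e-01],
       [ 0.00000000e+00,  0.00000000e+00,  0.00000000e+00,
         1.00000000e+00]])}
```

View pics/scene0.png

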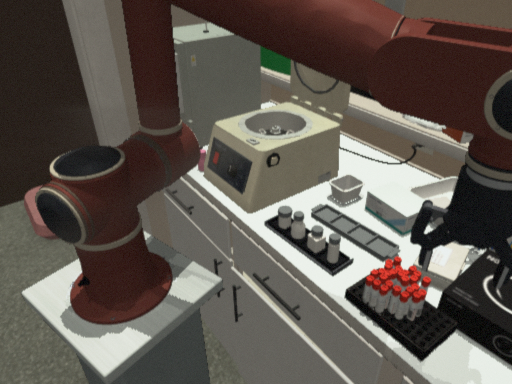

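View pics/side0.png

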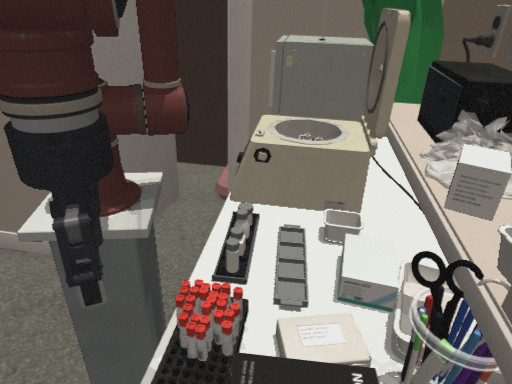

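The scene view shows the black tray row with, left to right, the jar (285,212), round (298,219), square (317,232) and slim (334,242). The grey rack lies behind, from (313,208) to (397,252). The side view shows the same two rows: trays at x≈240, rack at x≈291.

```bash
cat > h.py <<'E'
from plant import manip, vision
import cv2,numpy as np
from scipy.spatial.transform import Rotation as R
def rot(q): return R.from_quat(np.r_[q[1:],q[0]]).as_matrix()
def cam(name,s=None):
    i=vision.camera_info(name)
    if name!="wrist": return i["K"],rot(i["orientation"]),i["eye"]
    T=i["T_tool_cam"]; Rt=rot(s["tool_rot"])
    return i["K"],Rt@T[:3,:3],Rt@T[:3,3]+s["tool_pos"]
def ray(c,uv):
    K,Rc,e=c; d=np.linalg.inv(K)@np.r_[uv,1.]; return e,Rc@d
def plane(c,uv,z):
    e,d=ray(c,uv); return e+d*(z-e[2])/d[2]
def cloud(c,depth):
    K,Rc,e=c; v,u=np.mgrid[:depth.shape[0],:depth.shape[1]]
    P=np.stack([(u-K[0,2])/K[0,0],(v-K[1,2])/K[1,1],np.ones(u.shape)],-1)*depth[...,None]
    return P@Rc.T+e
def proj(c,P):
    K,Rc,e=c; q=(np.asarray(P)-e)@Rc@K.T; return q[...,:2]/q[...,2:]
def two(c1,uv1,c2,uv2):
    e1,d1=ray(c1,uv1); e2,d2=ray(c2,uv2)
    t=np.linalg.lstsq(np.c_[d1,-d2],e2-e1,rcond=None)[0]
    a,b=e1+t[0]*d1,e2+t[1]*d2; return (a+b)/2,np.linalg.norm(a-b)
E
python3 - <<'E'
from h import *
for n,pts in(("scene",[(285,212),(298,219),(317,232),(334,242),(313,208),(397,252),(266,222),(350,262)]),("side",[(246,210),(242,223),(237,242),(233,255),(291,225),(291,300)])):
    f=np.load(n+"0.npz"); c=cam(n); C=cloud(c,f["d"])
    for u,v in pts: print(n,u,v,C[v,u].round(3),plane(c,(u,v),.06)[:2].round(3),plane(c,(u,v),.016)[:2].round(3))
E
```

```text
scene 285 212 [ 0.374 -0.166  0.056] [ 0.37  -0.169] [ 0.42  -0.134]
scene 298 219 [ 0.36  -0.215  0.065] [ 0.366 -0.211] [ 0.416 -0.18 ]
scene 317 232 [ 0.347 -0.278  0.064] [ 0.352 -0.275] [ 0.4   -0.248]
scene 334 242 [ 0.335 -0.329  0.068] [ 0.344 -0.324] [ 0.392 -0.301]
scene 313 208 [ 0.484 -0.183  0.015] [ 0.428 -0.215] [ 0.483 -0.184]
scene 397 252 [ 0.454 -0.435  0.014] [ 0.399 -0.45 ] [ 0.452 -0.436]
scene 266 222 [ 0.359 -0.117  0.011] [ 0.309 -0.157] [ 0.354 -0.121]
scene 350 262 [ 0.362 -0.362  0.007] [ 0.308 -0.384] [ 0.353 -0.365]
side 246 210 [ 0.386 -0.203  0.072] [ 0.388 -0.184] [ 0.395 -0.113]
side 242 223 [ 0.376 -0.22   0.048] [ 0.374 -0.238] [ 0.38  -0.172]
side 237 242 [ 0.358 -0.327  0.076] [ 0.359 -0.306] [ 0.363 -0.247]
side 233 255 [ 0.349 -0.337  0.052] [ 0.349 -0.347] [ 0.352 -0.292]
side 291 225 [ 0.497 -0.187  0.016] [ 0.481 -0.251] [ 0.497 -0.187]
side 291 300 [ 0.45  -0.428  0.018] [ 0.438 -0.469] [ 0.45  -0.426]
```

```bash
python3 - <<'E'
from h import *
p,d=vision.grab_frame("wrist"); cv2.imwrite("pics/w0.png",p)
E
```

```text
(no output)
```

View pics/w0.png

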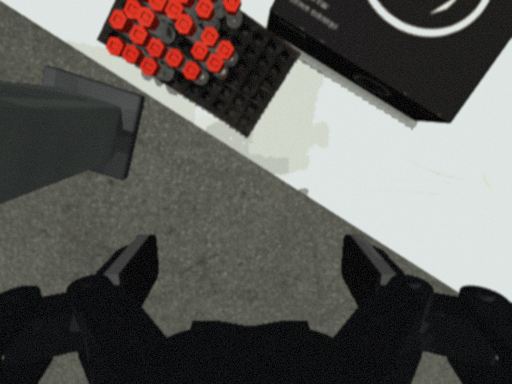

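The wrist view shows the fingers from about v>235 and the gripper body from v>320; the area ahead of them is open. Now I go above the rows.

Request:
play_rows(steps=[[[15,-10,-10,0,0,-3],[40,-30,-25,0,0,-9],[75,-55,-40,0,0,-16],[110,-80,-50,0,0,-23],[145,-105,-50,0,0,-30],[180,-130,-50,0,0,-37],[215,-155,-50,0,0,-44],[250,-178,-50,0,0,-51],[280,-200,-50,0,0,-57],[302,-215,-50,0,0,-59],[312,-221,-50,0,0,-60],[312,-221,-50,0,0,-60]]], claw=1)

```text
time: 1.15
tool_pos: [0.4212, -0.2881, 0.2811]
tool_rot: [-0.0, 0.777, 0.629, 0.0]
contact_force: [-0.5, 0.8, 0.3]
gripper_width: 1.001
grasp_force: 0.0
```

```bash
python3 - <<'E'
from h import *
import pickle
s=manip.state(); p,d=vision.grab_frame("wrist"); cv2.imwrite("pics/w1.png",p)
pickle.dump((s,p,d),open("w1.pkl","wb")); print(s["time"],s["tool_pos"],s["tool_rot"],s["joint_pos"],s["contact_force"])
E
```

```text
1.15 [ 0.42119772 -0.28806014  0.28107744] [-1.66866752e-04  7.77466501e-01  6.28924317e-01  1.27707665e-04] [-7.45937714e-01 -2.50663515e-01  1.81293413e+00  3.00877618e-04
  1.57961545e+00 -5.35476536e-01] [-0.47677396  0.8067082   0.28403158]
```

View pics/w1.png

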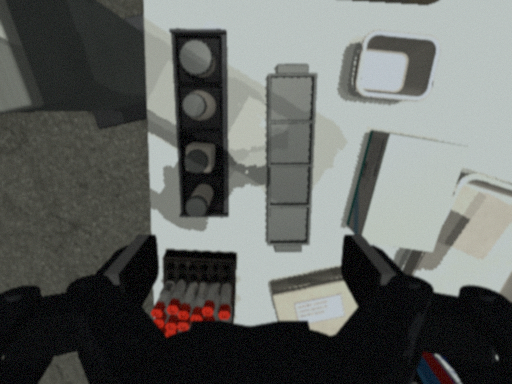

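The wrist view shows the tray row (u≈175–228, v≈30–217) with the jar (197,57), round (200,104), square (201,154) and slim (200,200). The rack is at u≈267–316, v≈65–250, empty. No other lookalikes are in the working area.

```bash
python3 - <<'E'
from h import *
import pickle
s,p,d=pickle.load(open("w1.pkl","rb")); c=cam("wrist",s); C=cloud(c,d); g=cv2.cvtColor(p,cv2.COLOR_BGR2GRAY)
def box(m):
    m=cv2.morphologyEx(m,cv2.MORPH_CLOSE,np.ones((9,9)))
    k=max(cv2.findContours(m,cv2.RETR_EXTERNAL,cv2.CHAIN_APPROX_NONE)[0],key=cv2.contourArea)
    return k,cv2.boxPoints(cv2.minAreaRect(k))
for n,(u0,u1,v0,v1),lo,hi,z in(("carrier",(160,240,15,228),0,75,.016),("rack",(252,330,55,256),0,165,.016)):
    m=np.zeros_like(g); m[v0:v1,u0:u1]=cv2.inRange(g[v0:v1,u0:u1],lo,hi)
    k,b=box(m); W=np.array([plane(c,q,z) for q in b])
    o=W.mean(0); L=[np.linalg.norm(W[i]-W[(i+1)%4]) for i in(0,1)]
    e=W[1]-W[0] if L[0]>L[1] else W[2]-W[1]
    print(n,b.round(0).tolist(),"centre",o.round(4),"size",np.round(L,4),"row-y angle deg",np.degrees(np.arctan2(*(e*np.sign(e[1]))[1::-1])).round(2))
    mm=np.zeros_like(g); cv2.fillPoly(mm,[b.astype(int)],255)
    zz=C[...,2][mm>0]; print(" z hist",np.histogram(zz,np.arange(-.004,.09,.004)))
for n,(u,v),zt in(("jar",(197,57),.056),("round",(200,104),.072),("square",(201,154),.066),("slim",(200,200),.076)):
    w=C[v-28:v+28,u-30:u+30]; m=(abs(w[...,2]-zt)<.007).astype(np.uint8)
    k=max(cv2.findContours(m,cv2.RETR_EXTERNAL,cv2.CHAIN_APPROX_NONE)[0],key=cv2.contourArea)
    (a,b),r=cv2.minEnclosingCircle(k); q=(a+u-30,b+v-28); mk=cv2.drawContours(m*0,[k],-1,1,-1)>0
    P=w[mk&(m>0)]; 
    print(n,np.round(q,1),r.__round__(1),"zmed",np.median(P[:,2]).round(4),"plane",plane(c,q,zt).round(4),"mean",P.mean(0).round(4),"scene px",proj(cam("scene"),plane(c,q,zt)).round(1))
E
```

```text
carrier [[171.0, 30.0], [225.0, 28.0], [231.0, 215.0], [177.0, 217.0]] centre [ 0.3665 -0.24    0.016 ] size [0.0655 0.2398] row-y angle deg 78.75
 z hist (array([ 417, 1179, 3597,  423,  783,  809,   52,   67,   48,   99,  125,
        159,  251,   48,  623,  336,   60,  422,  316,  366,  102,    0,
          0]), array([-0.004,  0.   ,  0.004,  0.008,  0.012,  0.016,  0.02 ,  0.024,
        0.028,  0.032,  0.036,  0.04 ,  0.044,  0.048,  0.052,  0.056,
        0.06 ,  0.064,  0.068,  0.072,  0.076,  0.08 ,  0.084,  0.088]))
rack [[248.0, 251.0], [253.0, 62.0], [317.0, 63.0], [313.0, 253.0]] centre [ 0.4626 -0.3082  0.016 ] size [0.2581 0.0805] row-y angle deg 76.58
 z hist (array([2345, 2533, 5215,  243, 1489,  703,    0,    0,    0,    0,    0,
          0,    0,    0,    0,    0,    0,    0,    0,    0,    0,    0,
          0]), array([-0.004,  0.   ,  0.004,  0.008,  0.012,  0.016,  0.02 ,  0.024,
        0.028,  0.032,  0.036,  0.04 ,  0.044,  0.048,  0.052,  0.056,
        0.06 ,  0.064,  0.068,  0.072,  0.076,  0.08 ,  0.084,  0.088]))
jar [196.   56.9] 17.9 zmed 0.0557 plane [ 0.3875 -0.1596  0.056 ] mean [ 0.387  -0.1593  0.0555] scene px [285.8 208.8]
round [193.9 104.2] 12.2 zmed 0.0716 plane [ 0.375  -0.2091  0.072 ] mean [ 0.3747 -0.2094  0.0714] scene px [299.4 213. ]
square [195.8 160.8] 11.9 zmed 0.0656 plane [ 0.3598 -0.2718  0.066 ] mean [ 0.3595 -0.2719  0.0654] scene px [317.9 227.7]
slim [196.  206.3] 11.0 zmed 0.0755 plane [ 0.3482 -0.3238  0.076 ] mean [ 0.348  -0.324   0.0751] scene px [335.2 235.5]
```

Request:
play_rows(steps=[[[-5,-15,5,0,0,0],[-10,-40,10,0,0,0],[-15,-60,15,0,0,0],[-20,-70,20,0,0,0],[-20,-70,20,0,0,0],[-20,-70,20,0,0,0]]])

```text
time: 1.7
tool_pos: [0.3468, -0.2956, 0.2611]
tool_rot: [0.0, 0.78, 0.626, 0.0]
contact_force: [0.2, -0.2, -0.1]
gripper_width: 1.0
grasp_force: 0.0
```

```bash
cat > m.py <<'E'
from h import *
import pickle
s=manip.state(); p,d=vision.grab_frame("wrist"); pickle.dump((s,p,d),open("w2.pkl","wb"))
cv2.imwrite("pics/w2.png",p)
def caps(c,C):   # pixel centre of each cap by a height mask near its known spot
    out={}
    for n,xy,zt in(("jar",(.3875,-.1596),.056),("round",(.375,-.209),.072),("square",(.36,-.272),.066),("slim",(.348,-.324),.076)):
        m=((np.hypot(C[...,0]-xy[0],C[...,1]-xy[1])<.028)&(abs(C[...,2]-zt)<.006)).astype(np.uint8)
        k=max(cv2.findContours(m,cv2.RETR_EXTERNAL,cv2.CHAIN_APPROX_NONE)[0],key=cv2.contourArea)
        out[n]=np.array(cv2.minEnclosingCircle(k)[0])
    return out
V=[pickle.load(open(f"w{i}.pkl","rb")) for i in(1,2)]
cs=[cam("wrist",v[0]) for v in V]; Cs=[cloud(c,v[2]) for c,v in zip(cs,V)]
a,b=[caps(c,C) for c,C in zip(cs,Cs)]
for n in a:
    P,e=two(cs[0],a[n],cs[1],b[n]); print(n,a[n].round(1),b[n].round(1),P.round(4),"gap",e.round(4))
for i,C in enumerate(Cs):
    for n,o,zr in(("carrier",(.3665,-.24),(.011,.022)),("rack",(.466,-.31),(.012,.022))):
        t=np.radians(77); r=(C[...,:2]-o)@np.array([[np.sin(t),np.cos(t)],[-np.cos(t),np.sin(t)]])
        m=(abs(r[...,0])<.05)&(abs(r[...,1])<.15)&(C[...,2]>zr[0])&(C[...,2]<zr[1])
        Q=C[m]; (x,y),(w,h),_=R_=cv2.minAreaRect((Q[:,:2]*1000).astype(np.float32))
        B=cv2.boxPoints(R_); E=B[1]-B[0] if np.linalg.norm(B[1]-B[0])>np.linalg.norm(B[2]-B[1]) else B[2]-B[1]
        print(i+1,n,"centre",round(x,1),round(y,1),"size",round(w,1),round(h,1),"ang",np.degrees(np.arctan2(*(E*np.sign(E[1]))[::-1])).round(2),"z",np.median(Q[:,2]).round(4),len(Q))
E
python3 m.py
```

```text
jar [196.   56.9] [258.  30.] [ 0.3865 -0.1581  0.0486] gap 0.0004
round [193.9 104.2] [257.   81.2] [ 0.374  -0.2089  0.066 ] gap 0.0
square [195.6 160.9] [255.5 143.5] [ 0.3588 -0.2724  0.0624] gap 0.0
slim [196.  206.5] [255.4 192.3] [ 0.3472 -0.3249  0.0723] gap 0.0004
1 carrier centre 365.1 -239.0 size 244.0 68.9 ang 77.53 z 0.0158 1795
1 rack centre 472.7 -310.3 size 257.5 62.3 ang 78.62 z 0.0156 2192
2 carrier centre 365.3 -239.1 size 244.4 69.5 ang 77.58 z 0.0161 1997
2 rack centre 472.4 -310.2 size 257.5 62.7 ang 78.57 z 0.0156 2573
```

View pics/w2.png

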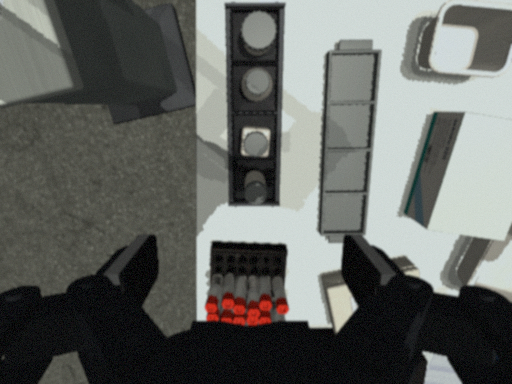

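The second view agrees: the jar (258,30), round (257,81), square (256,143) and slim (255,188) sit in the trays, and the rack is empty. Sizes match the text (244×69.5 and 257.5×62.5), rims measure about 16 mm high, and cap tops by depth come out 56/72/66/76 mm. Triangulation over the short baseline puts the tops 4–7 mm lower, within its error. Next I work out the moves.

```bash
cat > go.py <<'E'
import sys
from h import *
s=manip.state(); T=rot(s["tool_rot"]); p=s["tool_pos"]*1000
yaw=np.degrees(np.arctan2(T[1,0],T[0,0])); print("t",round(s["time"],2),"p",p.round(1),"yaw",yaw.round(2),"tilt",np.degrees(np.arccos(-T[2,2])).round(2),"w",round(s["gripper_width"],3),"F",s["contact_force"].round(1),"grip",round(s["grasp_force"],1))
O={"jar":(387.2,-159.4),"round":(374.8,-209.2),"square":(359.6,-271.9),"slim":(348.1,-323.9)}
y=np.array([.1977,.9803]); D={n:np.array([472.5,-310.25])+k*y for n,k in zip(("jar","round","square","slim"),(-87,-29,29,87))}
for n in O:
    for l,q in(("pick",O[n]),("place",D[n])): print(n,l,np.round(q,1),"shift to z=0:",(T.T@(np.r_[q,0]-p)).round(1))
E
python3 go.py
```

```text
t 1.75 p [ 347.4 -295.5  261.5] yaw 77.59 tilt 0.03 w 1.001 F [-0.1  0.3 -0.3] grip 0.0
jar pick [ 387.2 -159.4] shift to z=0: [141.5   9.5 261.5]
jar place [ 455.3 -395.5] shift to z=0: [-74.5 126.8 261.6]
round pick [ 374.8 -209.2] shift to z=0: [ 90.2   8.1 261.5]
round place [ 466.8 -338.7] shift to z=0: [-16.5 125.7 261.6]
square pick [ 359.6 -271.9] shift to z=0: [ 25.7   6.7 261.5]
square place [ 478.2 -281.8] shift to z=0: [ 41.5 124.7 261.6]
slim pick [ 348.1 -323.9] shift to z=0: [-27.6   6.7 261.5]
slim place [ 489.7 -225. ] shift to z=0: [ 99.5 123.7 261.5]
```

```bash
python3 - <<'E'
from h import *
f=np.load("scene0.npz"); C=cloud(cam("scene"),f["d"]).reshape(-1,3)
C=C[(f["d"].ravel()>0)]
m=(C[:,0]>.25)&(C[:,0]<.7)&(C[:,1]>-.14)&(C[:,1]<.3)&(C[:,2]>.03)&(C[:,2]<.4)
for z0 in np.arange(.03,.35,.04):
    q=C[m&(C[:,2]>=z0)&(C[:,2]<z0+.04)]
    if len(q): print(z0.round(2),len(q),"minY",np.percentile(q[:,1],1).round(3),"x",np.percentile(q[:,0],[1,99]).round(3))
E
```

```text
0.03 1636 minY -0.138 x [0.355 0.613]
0.07 1734 minY -0.138 x [0.364 0.63 ]
0.11 2141 minY -0.138 x [0.377 0.65 ]
0.15 4541 minY -0.137 x [0.394 0.694]
0.19 364 minY -0.139 x [0.423 0.7  ]
0.23 321 minY -0.139 x [0.678 0.7  ]
0.27 244 minY -0.139 x [0.677 0.7  ]
0.31 11 minY 0.298 x [0.69 0.7 ]
```

Request:
play_rows(steps=[[[15,2,15,0,0,0],[45,4,45,0,0,0],[80,6,80,0,0,0],[110,8,110,0,0,0],[132,9,125,0,0,0],[141,10,130,0,0,0],[141,10,130,0,0,0]]])

```text
time: 2.33
tool_pos: [0.387, -0.1569, 0.1295]
tool_rot: [-0.002, 0.778, 0.629, -0.001]
contact_force: [-0.6, -0.7, 0.5]
gripper_width: 1.001
grasp_force: 0.0
```

```bash
python3 - <<'E'
from h import *
f=np.load("scene0.npz"); C=cloud(cam("scene"),f["d"]).reshape(-1,3); C=C[f["d"].ravel()>0]
for x0 in np.arange(.3,.56,.04):
    q=C[(C[:,0]>=x0)&(C[:,0]<x0+.04)&(C[:,1]>-.12)&(C[:,1]<.3)&(C[:,2]>.08)&(C[:,2]<.3)]
    if len(q): print(x0.round(2),len(q),"y",np.percentile(q[:,1],[0,2,10]).round(3),"z",np.percentile(q[:,2],[2,98]).round(3))
E
python3 go.py|head -2
```

```text
0.34 345 y [-0.074 -0.072 -0.067] z [0.081 0.122]
0.38 1779 y [-0.088 -0.082 -0.077] z [0.083 0.185]
0.42 1391 y [-0.095 -0.092 -0.089] z [0.086 0.19 ]
0.46 885 y [-0.106 -0.103 -0.1  ] z [0.085 0.19 ]
0.5 635 y [-0.117 -0.114 -0.111] z [0.083 0.19 ]
0.54 671 y [-0.12  -0.12  -0.118] z [0.089 0.19 ]
t 2.33 p [ 387.  -156.9  129.5] yaw 77.92 tilt 0.22 w 1.001 F [-0.6 -0.7  0.5] grip 0.0
jar pick [ 387.2 -159.4] shift to z=0: [ -2.6   1.1 129.5]
```

The centrifuge wall is only about 79 mm left of the jar, and the wrist camera sits 64 mm to that side. I'll make the half turn so the camera points right (j6 ends at about 2.95, in range).

Request:
play_rows(steps=[[[0,0,-10,0,0,4],[0,0,-20,0,0,11],[0,0,-30,0,0,18],[0,0,-30,0,0,25],[0,0,-30,0,0,32],[0,0,-30,0,0,39],[0,0,-30,0,0,46],[0,0,-30,0,0,53],[0,0,-30,0,0,60],[0,0,-30,0,0,67],[0,0,-30,0,0,74],[0,0,-30,0,0,80]]])

```text
time: 3.33
tool_pos: [0.3886, -0.1612, 0.1641]
tool_rot: [0.001, 1.0, -0.024, 0.002]
contact_force: [0.1, -0.3, -0.7]
gripper_width: 1.003
grasp_force: 0.0
```

Request:
play_rows(steps=[[[0,0,0,0,0,7],[0,0,0,0,0,14],[0,0,0,0,0,21],[0,0,0,0,0,28],[0,0,0,0,0,35],[0,0,0,0,0,42],[0,0,0,0,0,49],[0,0,0,0,0,56],[0,0,0,0,0,63],[0,0,0,0,0,70],[0,0,0,0,0,77],[0,0,0,0,0,84]]])

```text
time: 4.33
tool_pos: [0.3886, -0.1612, 0.1641]
tool_rot: [-0.0, 0.727, -0.687, 0.002]
contact_force: [0.5, -0.0, -0.2]
gripper_width: 1.001
grasp_force: 0.0
```

Request:
play_rows(steps=[[[0,0,0,0,0,7],[0,0,0,0,0,13],[0,0,0,0,0,16],[0,0,0,0,0,16],[0,0,0,0,0,16]]])

```text
time: 4.75
tool_pos: [0.3882, -0.1606, 0.1633]
tool_rot: [0.0, -0.627, 0.779, -0.002]
contact_force: [0.3, -0.6, -0.9]
gripper_width: 0.999
grasp_force: 0.0
```

```bash
python3 go.py; python3 -c "
from h import *
s=manip.state();print(s['joint_pos'].round(3)); p,d=vision.grab_frame('wrist'); cv2.imwrite('pics/w3.png',p)"
```

```text
t 4.75 p [ 388.2 -160.6  163.3] yaw -102.28 tilt 0.18 w 0.999 F [ 0.3 -0.6 -0.9] grip 0.0
jar pick [ 387.2 -159.4] shift to z=0: [ -1.2   1.7 163.3]
jar place [ 455.3 -395.5] shift to z=0: [ 215.1 -115.1  163.9]
round pick [ 374.8 -209.2] shift to z=0: [ 50.1   3.2 163.4]
round place [ 466.8 -338.7] shift to z=0: [ 157.1 -114.2  163.8]
square pick [ 359.6 -271.9] shift to z=0: [114.6   4.7 163.4]
square place [ 478.2 -281.8] shift to z=0: [  99.1 -113.3  163.8]
slim pick [ 348.1 -323.9] shift to z=0: [167.9   4.9 163.5]
slim place [ 489.7 -225. ] shift to z=0: [  41.1 -112.4  163.7]
[-0.57  -0.428  2.144 -0.     1.422  2.786]
```

View pics/w3.png

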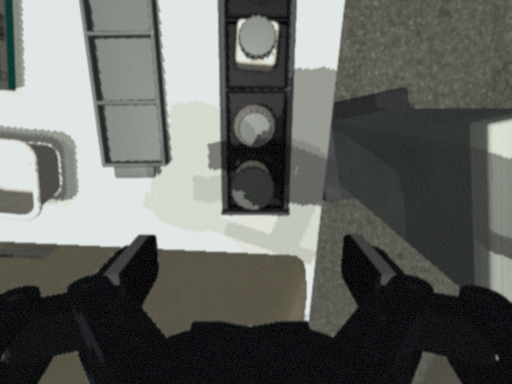

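The jar is at (252,185), centred between the open fingers; the round (254,125) and square (257,38) are ahead, and the centrifuge is behind at v>250. I descend on the jar.

Request:
play_rows(steps=[[[0,1,15,0,0,0],[0,1,40,0,0,0],[0,1,65,0,0,0],[0,1,90,0,0,0],[0,1,110,0,0,0],[0,1,125,0,0,0],[0,1,133,0,0,0],[0,1,134,0,0,0],[0,1,134,0,0,0]]])

```text
time: 5.55
tool_pos: [0.3865, -0.1591, 0.0276]
tool_rot: [-0.0, -0.627, 0.779, -0.0]
contact_force: [0.3, -0.9, -0.1]
gripper_width: 0.996
grasp_force: 0.0
```

Request:
play_rows(steps=[[[0,0,0,0,0,0],[0,0,0,0,0,0],[0,0,0,0,0,0],[0,0,0,0,0,0],[0,0,0,0,0,0],[0,0,0,0,0,0],[0,0,0,0,0,0],[0,0,0,0,0,0],[0,0,0,0,0,0],[0,0,0,0,0,0]]], claw=-1)

```text
time: 6.38
tool_pos: [0.3868, -0.1592, 0.0283]
tool_rot: [0.0, -0.627, 0.779, -0.001]
contact_force: [-1.5, 0.1, 6.1]
gripper_width: 0.399
grasp_force: 59.4
```

```bash
python3 go.py|head -3
```

```text
t 6.38 p [ 386.8 -159.2   28.3] yaw -102.3 tilt 0.07 w 0.399 F [-1.5  0.1  6.1] grip 59.4
jar pick [ 387.2 -159.4] shift to z=0: [ 0.1 -0.4 28.3]
jar place [ 455.3 -395.5] shift to z=0: [ 216.3 -117.2   28.6]
```

Request:
play_rows(steps=[[[0,0,-4,0,0,0],[0,0,-14,0,0,0],[0,0,-32,0,0,0],[0,0,-55,0,0,0],[0,0,-78,0,0,0],[0,0,-92,0,0,0],[0,0,-97,0,0,0],[0,0,-97,0,0,0],[0,0,-97,0,0,0]]])

```text
time: 7.13
tool_pos: [0.3859, -0.1586, 0.1238]
tool_rot: [-0.0, -0.627, 0.779, 0.0]
contact_force: [0.4, -0.3, -1.7]
gripper_width: 0.4
grasp_force: 59.7
```

```bash
python3 go.py|head -3; python3 -c "
from h import *
p,d=vision.grab_frame('side'); cv2.imwrite('pics/s1.png',cv2.resize(p[130:330,170:380],None,fx=2,fy=2))"
```

```text
t 7.13 p [ 385.9 -158.6  123.8] yaw -102.31 tilt 0.03 w 0.4 F [ 0.4 -0.3 -1.7] grip 59.7
jar pick [ 387.2 -159.4] shift to z=0: [  0.5  -1.5 123.8]
jar place [ 455.3 -395.5] shift to z=0: [ 216.7 -118.4  123.7]
```

View pics/s1.png

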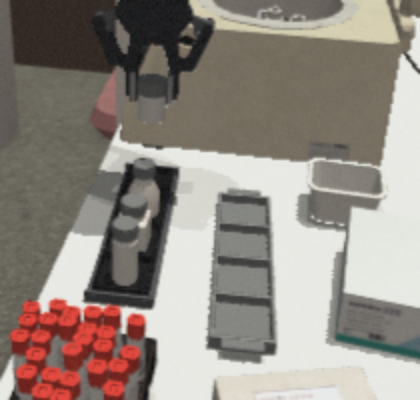

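The jar (150,95) hangs upright in the gripper, and the other three stand undisturbed. I carry it to the right-hand end cell.

Request:
play_rows(steps=[[[8,-4,0,0,0,0],[25,-14,0,0,0,0],[50,-27,0,0,0,0],[80,-43,0,0,0,0],[112,-61,0,0,0,0],[144,-78,0,0,0,0],[172,-94,0,0,0,0],[195,-106,0,0,0,0],[210,-115,0,0,0,0],[216,-118,0,0,0,0],[216,-118,0,0,0,0],[216,-118,0,0,0,0]]])

```text
time: 8.18
tool_pos: [0.4548, -0.3944, 0.123]
tool_rot: [0.0, -0.627, 0.779, 0.001]
contact_force: [-0.5, 0.5, -0.1]
gripper_width: 0.4
grasp_force: 59.8
```

```bash
python3 go.py|sed -n 1,3p
```

```text
t 8.18 p [ 454.8 -394.4  123. ] yaw -102.32 tilt 0.15 w 0.4 F [-0.5  0.5 -0.1] grip 59.8
jar pick [ 387.2 -159.4] shift to z=0: [-214.9  116.   123.6]
jar place [ 455.3 -395.5] shift to z=0: [  1.3  -0.9 123. ]
```

Request:
play_rows(steps=[[[1,0,8,0,0,0],[1,0,25,0,0,0],[1,0,45,0,0,0],[1,0,65,0,0,0],[1,0,80,0,0,0],[1,0,90,0,0,0],[1,0,95,0,0,0],[1,0,97,0,0,0],[1,0,97.5,0,0,0],[1,0,97.5,0,0,0]]])

```text
time: 9.02
tool_pos: [0.4557, -0.3961, 0.0275]
tool_rot: [0.0, -0.627, 0.779, -0.001]
contact_force: [-0.0, 0.4, -1.6]
gripper_width: 0.404
grasp_force: 59.8
```

Request:
play_rows(steps=[[[0,0,0,0,0,0],[0,0,0,0,0,0],[0,0,0,0,0,0],[0,0,0,0,0,0],[0,0,0,0,0,0],[0,0,0,0,0,0],[0,0,0,0,0,0],[0,0,0,0,0,0]]], claw=1)

```text
time: 9.68
tool_pos: [0.4552, -0.396, 0.0268]
tool_rot: [-0.0, -0.627, 0.779, 0.0]
contact_force: [-0.0, -1.1, 0.8]
gripper_width: 0.997
grasp_force: 0.0
```

Request:
play_rows(steps=[[[0,0,-5,0,0,0],[0,0,-20,0,0,0],[0,0,-45,0,0,0],[0,0,-75,0,0,0],[0,0,-100,0,0,0],[0,0,-115,0,0,0],[0,0,-120,0,0,0],[0,0,-120,0,0,0]]])

```text
time: 10.35
tool_pos: [0.4561, -0.3968, 0.1491]
tool_rot: [0.0, -0.627, 0.779, -0.002]
contact_force: [-0.5, 0.3, 0.6]
gripper_width: 1.001
grasp_force: 0.0
```

```bash
python3 go.py|sed -n 1,5p; python3 -c "
from h import *
p,d=vision.grab_frame('wrist'); cv2.imwrite('pics/w4.png',p)"
```

```text
t 10.35 p [ 456.1 -396.8  149.1] yaw -102.31 tilt 0.23 w 1.001 F [-0.5  0.3  0.6] grip 0.0
jar pick [ 387.2 -159.4] shift to z=0: [-217.7  118.4  148.2]
jar place [ 455.3 -395.5] shift to z=0: [ -1.5   1.5 149.1]
round pick [ 374.8 -209.2] shift to z=0: [-166.4  119.9  148.3]
round place [ 466.8 -338.7] shift to z=0: [-59.5   2.4 148.9]
```

View pics/w4.png

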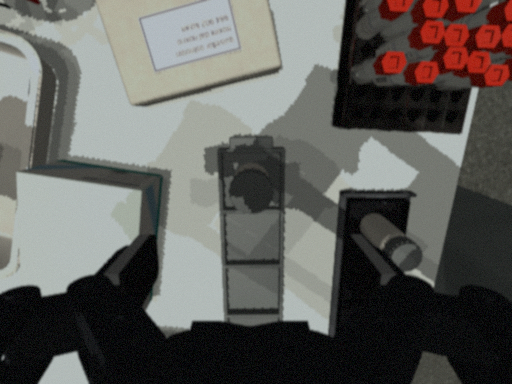

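The jar stands upright near the middle of the right end cell (252,190), and the box at (165,190) is clear of the fingers. Next is the round bottle, gripped by its cap.

Request:
play_rows(steps=[[[-12,9,0,0,0,0],[-40,29,0,0,0,0],[-72,52,0,0,0,0],[-104,75,0,0,0,0],[-134,97,0,0,0,0],[-157,113,0,0,0,0],[-166,119,0,0,0,0],[-166,119,0,0,0,0],[-166,119,0,0,0,0]]])

```text
time: 11.15
tool_pos: [0.3742, -0.2084, 0.146]
tool_rot: [-0.0, -0.627, 0.779, 0.0]
contact_force: [0.1, -0.6, 0.0]
gripper_width: 1.003
grasp_force: 0.0
```

```bash
python3 go.py|sed -n 1,5p; python3 - <<'E'
from h import *
s=manip.state(); p,d=vision.grab_frame('wrist'); c=cam("wrist",s); C=cloud(c,d)
# caps left in the trays, seen from close by
for n,xy,zt in(("round",(.375,-.209),.072),("square",(.36,-.272),.066),("slim",(.348,-.324),.076)):
    m=((np.hypot(C[...,0]-xy[0],C[...,1]-xy[1])<.028)&(abs(C[...,2]-zt)<.006)).astype(np.uint8)
    k=max(cv2.findContours(m,cv2.RETR_EXTERNAL,cv2.CHAIN_APPROX_NONE)[0],key=cv2.contourArea); q,r=cv2.minEnclosingCircle(k)
    print(n,np.round(q,1),plane(c,q,zt).round(4),np.median(C[m>0][:,2]).round(4),round(r,1))
E
```

```text
t 11.15 p [ 374.2 -208.4  146. ] yaw -102.28 tilt 0.04 w 1.003 F [ 0.1 -0.6  0. ] grip 0.0
jar pick [ 387.2 -159.4] shift to z=0: [-50.7  -2.3 146. ]
jar place [ 455.3 -395.5] shift to z=0: [ 165.6 -119.1  145.9]
round pick [ 374.8 -209.2] shift to z=0: [  0.6  -0.8 146. ]
round place [ 466.8 -338.7] shift to z=0: [ 107.6 -118.2  145.9]
round [249.4 195.9] [ 0.3734 -0.2114  0.072 ] 0.0718 17.5
square [251.9 106.3] [ 0.3581 -0.2734  0.066 ] 0.0658 20.3
slim [252.8  19.6] [ 0.3466 -0.3247  0.076 ] 0.0758 22.6
```

Request:
play_rows(steps=[[[1,0,12,0,0,0],[2,0,35,0,0,0],[2,0,58,0,0,0],[2,0,78,0,0,0],[2,0,92,0,0,0],[2,0,98,0,0,0],[2,0,99,0,0,0],[2,0,99,0,0,0],[2,0,99,0,0,0]]])

```text
time: 11.95
tool_pos: [0.3746, -0.2112, 0.0486]
tool_rot: [0.0, -0.627, 0.779, -0.001]
contact_force: [0.1, -1.2, -1.7]
gripper_width: 0.998
grasp_force: 0.0
```

Request:
play_rows(steps=[[[0,0,0,0,0,0],[0,0,0,0,0,0],[0,0,0,0,0,0],[0,0,0,0,0,0],[0,0,0,0,0,0],[0,0,0,0,0,0],[0,0,0,0,0,0],[0,0,0,0,0,0],[0,0,0,0,0,0],[0,0,0,0,0,0],[0,0,0,0,0,0]]], claw=-1)

```text
time: 12.87
tool_pos: [0.3742, -0.2106, 0.0483]
tool_rot: [0.0, -0.627, 0.779, -0.0]
contact_force: [-1.1, -0.1, 5.0]
gripper_width: 0.27
grasp_force: 58.8
```

```bash
python3 go.py|sed -n '1p;4,5p'
```

```text
t 12.87 p [ 374.2 -210.6   48.3] yaw -102.31 tilt 0.04 w 0.27 F [-1.1 -0.1  5. ] grip 58.8
round pick [ 374.8 -209.2] shift to z=0: [-1.6 -0.2 48.3]
round place [ 466.8 -338.7] shift to z=0: [ 105.3 -117.7   48.4]
```

Request:
play_rows(steps=[[[0,0,-4,0,0,0],[0,0,-14,0,0,0],[0,0,-32,0,0,0],[0,0,-55,0,0,0],[0,0,-78,0,0,0],[0,0,-92,0,0,0],[0,0,-97,0,0,0],[0,0,-97,0,0,0]]])

```text
time: 13.53
tool_pos: [0.3746, -0.2109, 0.1465]
tool_rot: [0.0, -0.627, 0.779, -0.002]
contact_force: [0.2, -0.2, -1.7]
gripper_width: 0.269
grasp_force: 58.8
```

Request:
play_rows(steps=[[[6,-6,0,0,0,0],[18,-20,0,0,0,0],[36,-40,0,0,0,0],[56,-63,0,0,0,0],[76,-85,0,0,0,0],[92,-103,0,0,0,0],[102,-114,0,0,0,0],[105,-117,0,0,0,0],[105,-117,0,0,0,0],[105,-117,0,0,0,0]]])

```text
time: 14.37
tool_pos: [0.465, -0.3371, 0.1432]
tool_rot: [-0.0, -0.627, 0.779, 0.002]
contact_force: [-0.6, -0.4, -0.2]
gripper_width: 0.272
grasp_force: 59.0
```

```bash
python3 go.py|sed -n '1p;4,5p'
```

```text
t 14.37 p [ 465.  -337.1  143.2] yaw -102.31 tilt 0.18 w 0.272 F [-0.6 -0.4 -0.2] grip 59.0
round pick [ 374.8 -209.2] shift to z=0: [-105.5  115.1  143.7]
round place [ 466.8 -338.7] shift to z=0: [  1.4  -2.4 143.2]
```

Request:
play_rows(steps=[[[1,-1,8,0,0,0],[1,-1,25,0,0,0],[1,-1,45,0,0,0],[1,-1,65,0,0,0],[1,-1,80,0,0,0],[1,-1,90,0,0,0],[1,-1,95,0,0,0],[1,-1,97,0,0,0],[1,-1,97.5,0,0,0],[1,-1,97.5,0,0,0]]])

```text
time: 15.2
tool_pos: [0.4671, -0.3395, 0.0481]
tool_rot: [0.0, -0.627, 0.779, -0.001]
contact_force: [1.0, -0.1, -1.2]
gripper_width: 0.27
grasp_force: 58.9
```

Request:
play_rows(steps=[[[0,0,0,0,0,0],[0,0,0,0,0,0],[0,0,0,0,0,0],[0,0,0,0,0,0],[0,0,0,0,0,0],[0,0,0,0,0,0],[0,0,0,0,0,0],[0,0,0,0,0,0]]], claw=1)

```text
time: 15.87
tool_pos: [0.4666, -0.3391, 0.0473]
tool_rot: [-0.0, -0.627, 0.779, 0.0]
contact_force: [0.2, -0.4, 0.7]
gripper_width: 1.002
grasp_force: 0.0
```

Request:
play_rows(steps=[[[0,0,-5,0,0,0],[0,0,-20,0,0,0],[0,0,-45,0,0,0],[0,0,-75,0,0,0],[0,0,-95,0,0,0],[0,0,-100,0,0,0],[0,0,-100,0,0,0],[0,0,-100,0,0,0]]])

```text
time: 16.53
tool_pos: [0.4663, -0.3388, 0.1465]
tool_rot: [-0.0, -0.627, 0.779, 0.0]
contact_force: [0.6, -0.0, -0.6]
gripper_width: 0.998
grasp_force: 0.0
```

```bash
python3 go.py|sed -n '1p;5,9p'; python3 -c "
from h import *
p,d=vision.grab_frame('wrist'); cv2.imwrite('pics/w5.png',p)"
```

```text
t 16.53 p [ 466.3 -338.8  146.5] yaw -102.31 tilt 0.05 w 0.998 F [ 0.6 -0.  -0.6] grip 0.0
round place [ 466.8 -338.7] shift to z=0: [-1.000e-01 -5.000e-01  1.465e+02]
square pick [ 359.6 -271.9] shift to z=0: [-42.5 118.4 146.6]
square place [ 478.2 -281.8] shift to z=0: [-58.1   0.4 146.5]
slim pick [ 348.1 -323.9] shift to z=0: [ 10.7 118.5 146.6]
slim place [ 489.7 -225. ] shift to z=0: [-116.1    1.3  146.6]
```

View pics/w5.png

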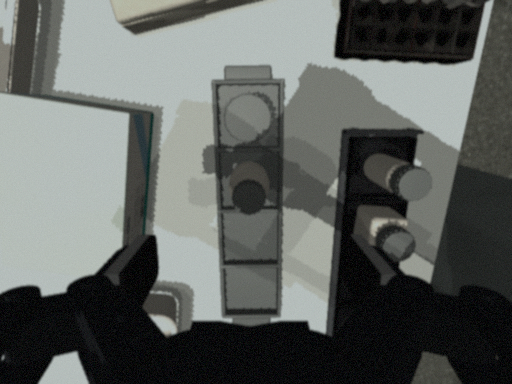

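The jar (248,118) and round (248,190) stand upright in their cells; the square (395,240) and slim (410,180) are still in the trays. Next is the square bottle.

Request:
play_rows(steps=[[[-4,12,0,0,0,0],[-14,40,0,0,0,0],[-26,72,0,0,0,0],[-36,100,0,0,0,0],[-40,114,0,0,0,0],[-41,117,0,0,0,0],[-41,117,0,0,0,0],[-41,117,0,0,0,0]]])

```text
time: 17.25
tool_pos: [0.3611, -0.2741, 0.1465]
tool_rot: [0.0, -0.627, 0.779, 0.0]
contact_force: [-0.9, 0.0, 0.7]
gripper_width: 0.999
grasp_force: 0.0
```

Request:
play_rows(steps=[[[0,0,12,0,0,0],[0,0,35,0,0,0],[0,0,60,0,0,0],[0,0,85,0,0,0],[0,0,105,0,0,0],[0,0,119,0,0,0],[0,0,125,0,0,0],[0,0,126,0,0,0],[0,0,126,0,0,0]]])

```text
time: 18.0
tool_pos: [0.3613, -0.2742, 0.0209]
tool_rot: [-0.0, -0.627, 0.779, 0.0]
contact_force: [0.7, -0.3, 0.1]
gripper_width: 0.998
grasp_force: 0.0
```

```bash
python3 go.py|sed -n '1p;6,7p'
```

```text
t 18.0 p [ 361.3 -274.2   20.9] yaw -102.3 tilt 0.05 w 0.998 F [ 0.7 -0.3  0.1] grip 0.0
square pick [ 359.6 -271.9] shift to z=0: [-1.9  2.1 20.9]
square place [ 478.2 -281.8] shift to z=0: [ -17.5 -115.9   20.8]
```

Request:
play_rows(steps=[[[0,2,0,0,0,0],[0,2,0,0,0,0],[0,2,0,0,0,0],[0,2,0,0,0,0],[0,2,0,0,0,0],[0,2,0,0,0,0],[0,2,0,0,0,0],[0,2,0,0,0,0],[0,2,0,0,0,0],[0,2,0,0,0,0]]], claw=-1)

```text
time: 18.83
tool_pos: [0.3598, -0.2744, 0.0224]
tool_rot: [0.0, -0.627, 0.779, -0.001]
contact_force: [-0.9, 0.1, 5.4]
gripper_width: 0.371
grasp_force: 59.4
```

Request:
play_rows(steps=[[[0,0,-4,0,0,0],[0,0,-14,0,0,0],[0,0,-32,0,0,0],[0,0,-55,0,0,0],[0,0,-78,0,0,0],[0,0,-92,0,0,0],[0,0,-97,0,0,0],[0,0,-97,0,0,0]]])

```text
time: 19.5
tool_pos: [0.3597, -0.2743, 0.1199]
tool_rot: [0.0, -0.627, 0.779, -0.001]
contact_force: [0.6, 0.1, -0.6]
gripper_width: 0.374
grasp_force: 58.8
```

```bash
python3 go.py|sed -n '1p;6,7p'
```

```text
t 19.5 p [ 359.7 -274.3  119.9] yaw -102.3 tilt 0.17 w 0.374 F [ 0.6  0.1 -0.6] grip 58.8
square pick [ 359.6 -271.9] shift to z=0: [ -2.5   0.9 119.9]
square place [ 478.2 -281.8] shift to z=0: [ -18.1 -117.1  120.2]
```

Request:
play_rows(steps=[[[-2,-8,0,0,0,0],[-5,-24,0,0,0,0],[-8,-46,0,0,0,0],[-11,-70,0,0,0,0],[-15,-93,0,0,0,0],[-17,-109,0,0,0,0],[-18,-116,0,0,0,0],[-19,-117,0,0,0,0],[-19,-117,0,0,0,0],[-19,-117,0,0,0,0]]])

```text
time: 20.33
tool_pos: [0.4765, -0.2796, 0.1173]
tool_rot: [-0.0, -0.627, 0.779, 0.001]
contact_force: [0.7, -0.4, -1.2]
gripper_width: 0.376
grasp_force: 58.9
```

Request:
play_rows(steps=[[[0,0,8,0,0,0],[0,0,25,0,0,0],[0,0,45,0,0,0],[0,0,65,0,0,0],[0,0,80,0,0,0],[0,0,90,0,0,0],[0,0,95,0,0,0],[0,0,97,0,0,0],[0,0,97.5,0,0,0],[0,0,97.5,0,0,0]]])

```text
time: 21.17
tool_pos: [0.4778, -0.2805, 0.0215]
tool_rot: [0.0, -0.627, 0.779, -0.001]
contact_force: [0.6, -0.6, -0.7]
gripper_width: 0.378
grasp_force: 59.0
```

```bash
python3 go.py|sed -n '1p;7p'
```

```text
t 21.17 p [ 477.8 -280.5   21.5] yaw -102.32 tilt 0.09 w 0.378 F [ 0.6 -0.6 -0.7] grip 59.0
square place [ 478.2 -281.8] shift to z=0: [ 1.2 -0.7 21.5]
```

Request:
play_rows(steps=[[[0,0,0,0,0,0],[0,0,0,0,0,0],[0,0,0,0,0,0],[0,0,0,0,0,0],[0,0,0,0,0,0],[0,0,0,0,0,0],[0,0,0,0,0,0],[0,0,0,0,0,0]]], claw=1)

```text
time: 21.83
tool_pos: [0.4775, -0.2801, 0.0208]
tool_rot: [-0.0, -0.627, 0.779, 0.0]
contact_force: [-0.8, 0.5, -0.7]
gripper_width: 0.999
grasp_force: 0.0
```

Request:
play_rows(steps=[[[0,0,-5,0,0,0],[0,0,-20,0,0,0],[0,0,-45,0,0,0],[0,0,-75,0,0,0],[0,0,-103,0,0,0],[0,0,-120,0,0,0],[0,0,-126,0,0,0],[0,0,-126,0,0,0]]])

```text
time: 22.5
tool_pos: [0.4785, -0.2809, 0.1493]
tool_rot: [0.0, -0.627, 0.779, -0.002]
contact_force: [-0.7, 0.2, 0.8]
gripper_width: 1.001
grasp_force: 0.0
```

```bash
python3 go.py|sed -n '1p;7,9p'; python3 -c "
from h import *
p,d=vision.grab_frame('wrist'); cv2.imwrite('pics/w6.png',p)"
```

```text
t 22.5 p [ 478.5 -280.9  149.3] yaw -102.3 tilt 0.25 w 1.001 F [-0.7  0.2  0.8] grip 0.0
square place [ 478.2 -281.8] shift to z=0: [  0.7   0.7 149.3]
slim pick [ 348.1 -323.9] shift to z=0: [ 69.5 118.9 148.9]
slim place [ 489.7 -225. ] shift to z=0: [-57.3   1.6 149.2]
```

View pics/w6.png

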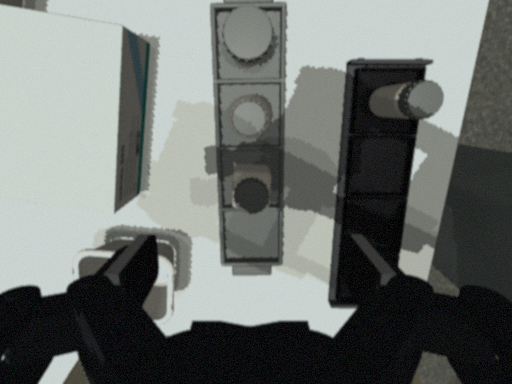

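The square (250,185) stands upright in its cell beside the round and jar; the slim (410,100) remains. I pick it next.

Request:
play_rows(steps=[[[6,11,0,0,0,0],[22,38,0,0,0,0],[41,70,0,0,0,0],[58,99,0,0,0,0],[67,114,0,0,0,0],[70,119,0,0,0,0],[70,119,0,0,0,0],[70,119,0,0,0,0]]])

```text
time: 23.22
tool_pos: [0.3459, -0.3226, 0.1457]
tool_rot: [0.0, -0.627, 0.779, 0.001]
contact_force: [0.5, 0.2, -0.8]
gripper_width: 0.999
grasp_force: 0.0
```

Request:
play_rows(steps=[[[0,0,12,0,0,0],[0,0,35,0,0,0],[0,0,60,0,0,0],[0,0,85,0,0,0],[0,0,105,0,0,0],[0,0,118,0,0,0],[0,0,123,0,0,0],[0,0,124,0,0,0],[0,0,124,0,0,0]]])

```text
time: 23.97
tool_pos: [0.3467, -0.3228, 0.0225]
tool_rot: [0.0, -0.628, 0.779, 0.0]
contact_force: [-0.5, 0.3, -0.5]
gripper_width: 1.0
grasp_force: 0.0
```

```bash
python3 go.py|sed -n '1p;8,9p'
```

```text
t 23.97 p [ 346.7 -322.8   22.5] yaw -102.25 tilt 0.04 w 1.0 F [-0.5  0.3 -0.5] grip 0.0
slim pick [ 348.1 -323.9] shift to z=0: [ 0.8 -1.6 22.5]
slim place [ 489.7 -225. ] shift to z=0: [-125.9 -119.    22.5]
```

Request:
play_rows(steps=[[[1,-1,0,0,0,0],[1,-1,0,0,0,0],[1,-1,0,0,0,0],[1,-1,0,0,0,0],[1,-1,0,0,0,0],[1,-1,0,0,0,0],[1,-1,0,0,0,0],[1,-1,0,0,0,0],[1,-1,0,0,0,0],[1,-1,0,0,0,0],[1,-1,0,0,0,0]]], claw=-1)

```text
time: 24.88
tool_pos: [0.3474, -0.3248, 0.0236]
tool_rot: [-0.0, -0.627, 0.779, -0.001]
contact_force: [-1.0, 0.1, 6.5]
gripper_width: 0.288
grasp_force: 59.2
```

Request:
play_rows(steps=[[[0,0,-4,0,0,0],[0,0,-14,0,0,0],[0,0,-32,0,0,0],[0,0,-55,0,0,0],[0,0,-78,0,0,0],[0,0,-92,0,0,0],[0,0,-97,0,0,0],[0,0,-97,0,0,0]]])

```text
time: 25.55
tool_pos: [0.3477, -0.325, 0.1216]
tool_rot: [-0.0, -0.627, 0.779, -0.002]
contact_force: [-0.0, -0.6, -1.6]
gripper_width: 0.286
grasp_force: 58.9
```

```bash
python3 go.py|sed -n '1p;8,9p'
```

```text
t 25.55 p [ 347.7 -325.   121.6] yaw -102.31 tilt 0.19 w 0.286 F [-0.  -0.6 -1.6] grip 58.9
slim pick [ 348.1 -323.9] shift to z=0: [-1.400e+00  1.000e-01  1.216e+02]
slim place [ 489.7 -225. ] shift to z=0: [-128.3 -117.1  121.7]
```

```bash
python3 - <<'E'
from h import *
import pickle
for i in(1,2):
    s,p,d=pickle.load(open(f"w{i}.pkl","rb")); C=cloud(cam("wrist",s),d)
    t=np.radians(78.6); r=(C[...,:2]-[.4725,-.31025])@np.array([[np.sin(t),np.cos(t)],[-np.cos(t),np.sin(t)]])
    for y0 in range(40,150,15):
        m=(d>0)&(r[...,0]>.035)&(r[...,0]<.14)&(r[...,1]*1000>y0)&(r[...,1]*1000<y0+15)&(C[...,2]>.022)&(C[...,2]<.2)
        if m.sum(): print(i,y0,m.sum(),"xmin",(np.percentile(r[...,0][m],1)*1000).round(1),"z",np.percentile(C[...,2][m],[2,98]).round(3))
E
```

```text
1 40 197 xmin 108.3 z [0.024 0.061]
1 70 7 xmin 133.0 z [0.048 0.05 ]
1 85 361 xmin 71.4 z [0.026 0.051]
1 100 81 xmin 68.8 z [0.047 0.051]
1 115 78 xmin 70.0 z [0.036 0.051]
1 130 80 xmin 71.4 z [0.046 0.051]
1 145 769 xmin 74.3 z [0.023 0.051]
2 40 275 xmin 108.0 z [0.023 0.061]
2 70 13 xmin 132.5 z [0.046 0.05 ]
2 85 393 xmin 71.4 z [0.03  0.051]
2 100 166 xmin 69.1 z [0.023 0.051]
2 115 168 xmin 69.6 z [0.023 0.051]
2 130 173 xmin 71.6 z [0.023 0.051]
2 145 1008 xmin 73.9 z [0.023 0.051]
```

The white dish's edge is 69 mm from the rack's axis, against 57 mm finger reach when fully open. I'll open only half-way there.

Request:
play_rows(steps=[[[-7,-6,0,0,0,0],[-22,-20,0,0,0,0],[-43,-39,0,0,0,0],[-67,-61,0,0,0,0],[-90,-82,0,0,0,0],[-109,-100,0,0,0,0],[-122,-112,0,0,0,0],[-128,-117,0,0,0,0],[-128,-117,0,0,0,0],[-128,-117,0,0,0,0]]])

```text
time: 26.38
tool_pos: [0.4879, -0.2236, 0.1185]
tool_rot: [-0.001, -0.628, 0.779, 0.001]
contact_force: [-0.1, -0.3, -1.4]
gripper_width: 0.286
grasp_force: 58.9
```

```bash
python3 go.py|sed -n '1p;9p'
```

```text
t 26.38 p [ 487.9 -223.6  118.5] yaw -102.26 tilt 0.15 w 0.286 F [-0.1 -0.3 -1.4] grip 58.9
slim place [ 489.7 -225. ] shift to z=0: [  1.   -2.4 118.5]
```

Request:
play_rows(steps=[[[1,-1,8,0,0,0],[1,-1,25,0,0,0],[1,-1,45,0,0,0],[1,-1,65,0,0,0],[1,-1,80,0,0,0],[1,-1,90,0,0,0],[1,-1,95,0,0,0],[1,-1,97,0,0,0],[1,-1,97.5,0,0,0],[1,-1,97.5,0,0,0]]])

```text
time: 27.22
tool_pos: [0.4897, -0.226, 0.0229]
tool_rot: [0.0, -0.627, 0.779, -0.001]
contact_force: [0.4, 0.8, -0.6]
gripper_width: 0.286
grasp_force: 58.9
```

Request:
play_rows(steps=[[[0,0,0,0,0,0],[0,0,0,0,0,0],[0,0,0,0,0,0],[0,0,0,0,0,0],[0,0,0,0,0,0],[0,0,0,0,0,0],[0,0,0,0,0,0],[0,0,0,0,0,0]]], claw=0)

```text
time: 27.88
tool_pos: [0.4894, -0.2253, 0.0223]
tool_rot: [0.0, -0.627, 0.779, -0.0]
contact_force: [1.7, 0.5, 0.2]
gripper_width: 0.501
grasp_force: 0.0
```

Request:
play_rows(steps=[[[0,0,-4,0,0,0],[0,0,-15,0,0,0],[0,0,-35,0,0,0],[0,0,-60,0,0,0],[0,0,-90,0,0,0],[0,0,-115,0,0,0],[0,0,-126,0,0,0],[0,0,-126,0,0,0],[0,0,-126,0,0,0]]])

```text
time: 28.63
tool_pos: [0.4895, -0.2254, 0.1486]
tool_rot: [0.0, -0.627, 0.779, -0.0]
contact_force: [-0.5, 0.2, -0.5]
gripper_width: 0.502
grasp_force: 0.0
```

```bash
python3 go.py|sed -n '1p;9p'; python3 -c "
from h import *
p,d=vision.grab_frame('wrist'); q,_=vision.grab_frame('side'); cv2.imwrite('pics/w7.png',np.vstack([p[:300],cv2.resize(q[170:330,150:406],(512,320))[:300]]))"
```

```text
t 28.63 p [ 489.5 -225.4  148.6] yaw -102.31 tilt 0.06 w 0.502 F [-0.5  0.2 -0.5] grip 0.0
slim place [ 489.7 -225. ] shift to z=0: [-5.000e-01  1.000e-01  1.486e+02]
```

View pics/w7.png

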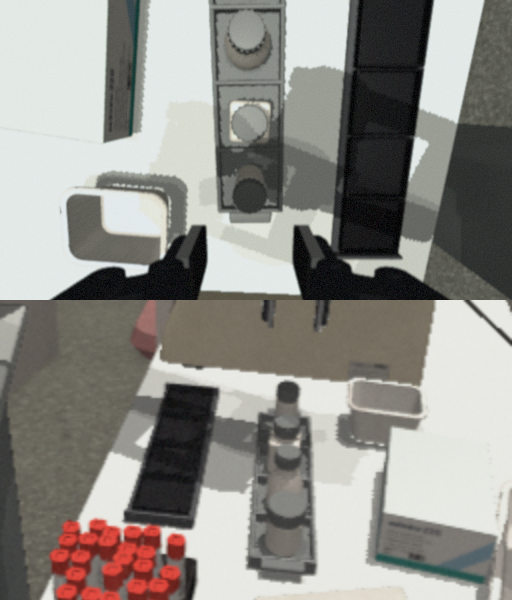

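All four stand upright in the rack, in order jar, round, square, slim from right to left, and the trays are empty. I check the cap heights, then hand in.

```bash
python3 - <<'E'
from h import *
from plant import order
q,d=vision.grab_frame("side"); C=cloud(cam("side"),d); ok=True
for n,k,zt in(("jar",-87,.055),("round",-29,.071),("square",29,.065),("slim",87,.075)):
    o=np.array([.4725,-.31025])+k/1000*np.array([.1977,.9803])
    m=(np.hypot(C[...,0]-o[0],C[...,1]-o[1])<.02)&(d>0); z=np.percentile(C[m][:,2],97); ok&=abs(z-zt)<.008; print(n,z.round(4),zt)
if ok: print(order.job_done())
E
```

```text
jar 0.0565 0.055
round 0.0724 0.071
square 0.4643 0.065
slim 0.4634 0.075
```

```bash
python3 - <<'E'
from h import *
from plant import order
q,d=vision.grab_frame("side"); C=cloud(cam("side"),d); ok=True
for n,k,zt in(("jar",-87,.055),("round",-29,.071),("square",29,.065),("slim",87,.075)):
    o=np.array([.4725,-.31025])+k/1000*np.array([.1977,.9803])
    m=(np.hypot(C[...,0]-o[0],C[...,1]-o[1])<.02)&(d>0)&(C[...,2]<.11); z=np.percentile(C[m][:,2],97); ok&=abs(z-zt)<.008; print(n,z.round(4),zt)
if ok: print(order.job_done())
E
```

```text
jar 0.0565 0.055
round 0.0724 0.071
square 0.0663 0.065
slim 0.076 0.075
the job is handed in; nothing more can be done
None
```

The job is handed in: all four containers stand upright and released in the rack in reverse order, jar in the right-hand end cell, then round, square and slim to the left, about 29 s into the 80 s limit; the judge's verdict was not shown.

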